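# Set the tape length by clicks and feed

### The job

Using the fingertips only, without pinching or lifting anything, clear the tape machine's last setting by pushing its orange length lever fully home to the left end of its slot, then push it back to the right by three clicks, to the third notch and never beyond it. Then press the green feed key all the way down and let it come up again. Leave everything else on the table where it is.

Things in the scene. Friction and masses are not known exactly. Their poses are not given: they have to be found in the camera images.
- tape_machine: Blue carton-tape machine, fixed to the table, 190 (x) by 290 (y) by 111 mm high; origin at the centre of its underside, own x points to its back (away from the operator), y to its left, z up. The low grey front deck, 44 mm above the table, spans own x -93 to +7 mm and holds slot, lever and key; behind own x = +7 mm stand the tape roll and water tank, up to 111 mm above the table.
- length_lever (a joint): Position of the orange lever along its slot, in m: 0 at home (hard stop at the left end), growing toward the machine's right (its -y) to 0.070. Six notches, 14 mm apart, felt but not seen: home at 0, first 0.014, second 0.028, third 0.042, fourth 0.056, fifth 0.070. At the start it stands in the first, second or third.
- slot_home (a point): Point of the deck surface under the lever's centre at home (machine x = -47, y = +60 mm, 44 mm above the table); axes as the machine's; the slot runs from it to the right. A sprung ball makes the clicks: leaving a notch takes about 5 N, falling to nothing half way to the next (7 mm on), whence the lever snaps ahead of the finger into that notch by itself and rests there.
- lever_top (a point): Centre of the top face of the orange lever's knob, 80 mm above the table (36 mm above the deck). The knob is an upright block 34 mm along machine x, 14 mm along machine y (the sliding direction), its underside 4 mm above the deck; own axes as the machine's. It lies at machine x = -47 mm.
- pad_left: Ribbed pad on the left face of the lever's knob (it moves with the lever); its origin lies on the deck surface under the knob's centre. Touching it and the right pad at once would be pinching.
- pad_right: Ribbed pad on the right face of the lever's knob (it moves with the lever); its origin lies on the deck surface under the knob's centre. Touching it and the left pad at once would be pinching.
- pad_front: Ribbed pad on the front face of the lever's knob (it moves with the lever); its origin lies on the deck surface under the knob's centre. Touching it and the back pad at once would be pinching.
- pad_back: Ribbed pad on the back face of the lever's knob (it moves with the lever); its origin lies on the deck surface under the knob's centre. Touching it and the front pad at once would be pinching.
- feed_key (a joint): Travel of the green feed key, in m: 0 up, 0.006 fully down; a spring brings it up again. Fully down takes 5 N.
- feed_key_top (a point): Centre of the top of the green round feed key (30 mm across, in a black ring 46 mm across and 12 mm high) at the right of the deck, machine x = -47 mm, y = -105 mm, 66 mm above the table (22 mm above the deck) when up; pressed straight down.
- clear_tape_roll: Loose beige tape roll lying flat, 96 mm across, 45 mm high; origin at the centre of its underside. Leave alone.
- pen_marker: Loose white marker pen with a black cap, 135 mm long, 16 mm thick, lying; origin at the middle of its underside. Leave alone.
- washi_roll: Loose small teal tape ring lying flat, 60 mm across, 15 mm high; origin at the centre of its underside. Leave alone.
- white_carton: Loose closed white gift box, 81 by 120 by 42 mm; origin at the centre of its underside. Leave alone.

How it is judged:
By the outcome, as a careful person would: the job done as asked, in the order asked, and still so for the second after the job is handed in, with the robot touching nothing.
It also fails if it takes over 69 s, if anything falls off the work surface, if the arm or the gripper's body presses on something with over 40 N, if the wrist force passes 120 N, or if a joint passes its speed limit or range.

### The arm

A 6-joint arm with a two-finger parallel gripper is mounted at the origin on a cart in front of the work surface, level with it; the furniture and walls round the work are solid. World frame = base frame: x ahead of the robot, y to its left, z up, the work surface at z = 0. Lengths are in m, angles in rad, forces in N, time in s.
With the tool pointing down it reaches from about 0.35 to 0.775 m from the base axis. Payload 7.3 kg.
Tool frame: the origin (TCP) lies at the very end of the fingers, on their centre line; the grasp point (between the pads) lies 19 mm behind it; z points along the fingers, y is the line along which they close (so a half turn about z gives the same grasp; the last joint's range is limited). The gripper opens to 92 mm and grips with 3 to 60 N. Pads are 19 mm wide; open, the fingers measure 130 mm over their backs; the gripper's body (75 mm by 190 mm) begins 47 mm behind the grasp point.
Start: joints at [-1.449, 0.342, 1.524, -0, 1.275, -0.146], TCP at [0.139, -0.506, 0.204] pointing down, gripper open.
Joint ranges: [-2.53, 2.53], [-0.77, 2.02], [0.04, 2.7], [-1, 4.14], [0.28, 2.66], [-3.11, 3.11]. Speed limits (rad/s): [2.57, 2.57, 3.14, 3.14, 3.14, 3.14].

### API

Orientations are given as [roll, pitch, yaw] about the fixed x, y, z axes, in that order (R = Rz(yaw) Ry(pitch) Rx(roll)).
In Python, from cell import observe, read_camera, get_calibration, hand_in, search_frame gives the robot as it stands.
- The arm moves only by the tool step_arm, never from a script. Its argument "commands" is a list of rows, each an object with "translation": the shift along the tool's x, y, z in mm, a list of three; "roll": the turn about the tool's z in rad. In form: [{"translation": [x, y, z], "roll": roll}, ...]. A call has 1 to 20 rows; each row shifts and turns the commanded pose from where the row before left it, along the tool's axes as they then stand; what a row does not reach is not made up. A row lasts 1/12 s, in which the tool goes at most 41.7 mm and 7.16 degrees, less where a joint would pass 70% of its speed; a pose out of reach is approached as far as the arm can. A call is refused whole if a number of a shift passes 41.7 or a number of a turn 0.125, either way. A call with a gripper value outside its range is refused whole. "fingers" is the opening, from 0 (shut) to 1 (fully open), set as the call begins (left out, the last holds). The fingers move at their own pace and stop on an object; "grip_force" is the grip in N (left out, the last holds). Time passes only in rows, so rows that do not move let the fingers close. It gives the time, the measured TCP pose, the force, the opening and the grip force at its end, in the units of the state.
- observe(): the state, without advancing time (a new reading comes with each control period).
- read_camera(name): name is "side" or "top" or "wrist"; returns the picture (480x640x3 uint8, red, green, blue); there is no depth.
- get_calibration(name): a dict with "camera_matrix" (3x3 intrinsics, pixels), "world_from_camera" (4x4, takes a point from camera to world coordinates). Camera axes: x right, y up, looking along -z (the intrinsics and any distortion apply to the point x, -y, -z); pixel columns grow to the right and rows downward; lengths in m; the calibration is good to about 2 mm. The wrist camera is an equidistant fisheye: a pixel r from the principal point sees the ray r / f radians off the axis. A picture is of the moment at which its call begins: read the wrist's pose just before it. get_calibration takes no time and is no camera call; for the wrist camera it gives the pose at the moment of the call.
- hand_in(): hands the job in; it is judged then, once.
Trained networks look in the newest picture that a camera, given by its name, has taken for a name from the list of things; names that differ only in an ending like _2 or _b are one class to them, and where a whole thing is asked for, a point or a joint stands for the part that bears it (a point fixed in the world has none). Each returns a list of dicts, best first, with "confidence" (0 to 1); they miss things now and then, are a little off and sometimes report something else, mostly with a low value. They report only what shows in the picture. A call takes as long as a camera call.
- search_frame(camera, name): "at" ([x, y, z] in m, in world coordinates, good to about 4 mm: the middle of the surface that is visible of it).
The state is a dict: "time": time; "qpos": joint angles; "qvel": joint speeds; "joint_efforts": joint torques, N m; "tool_pos": TCP position; "tool_rot": TCP orientation; "contact_force": force on the tool from outside, world axes, zero at the start; "torque": the same for the moment, N m; "opening": finger opening in m; "grip_force": force on a finger pad.
Only numpy, scipy, OpenCV 4.12 (cv2) and the standard library are available. Lean on these libraries where they do the work, as an engineer would, in place of code of your own. Each camera call takes 0.05 s, during which the arm holds its last target. There are 200 camera calls.

## Working session

There is one attempt and no reset: what is moved stays moved. The work goes in short steps, Python scripts to look and compute and a tool call to move; the robot and the scene stay as the last step left them, time stands still between calls to the robot, and variables do not carry over. Pictures are saved under pics/ and viewed, at most 10 in all, crops included, and the job is handed in when it is done.

Besides the shell and the picture viewer there is one more tool, called after "Emit:" as name([rows], argument=value, ...), one row to a line, values as JSON. step_arm: Moves the arm, as the interface text tells. Its arguments: {"type":"object","properties":{"commands":{"type":"array"},"fingers":{"type":"number"},"grip_force":{"type":"number"}},"required":["commands"]}

```bash
mkdir -p pics
python3 - <<'E'
from cell import *
import cv2
s=observe();print(s['time'],s['tool_pos'],s['tool_rot'],s['opening'])
for c in ['top','side']:
    im=read_camera(c);cv2.imwrite(f'pics/{c}0.png',im[:,:,::-1])
    for n in ['tape_machine','lever_top','feed_key_top','slot_home','pad_left','white_carton','clear_tape_roll','pen_marker','washi_roll']:
        try:
            print(c,n,[([round(v,4) for v in d['at']],round(d['confidence'],2)) for d in search_frame(c,n)[:2]])
        except Exception as e: print(c,n,e)
print(observe()['time'])
E
```

```text
0.0 [ 0.13889637 -0.5058396   0.20323243] [-3.14003616e+00 -2.10940031e-04  2.67817295e-01] 0.09217264113271312
top tape_machine [([0.5422, 0.1504, 0.044], 0.56)]
top lever_top [([0.5091, 0.1869, 0.0759], 0.43)]
top feed_key_top [([0.4694, 0.0754, 0.0647], 0.77)]
top slot_home [([0.5403, 0.1553, 0.0447], 0.79)]
top pad_left []
top white_carton [([0.577, 0.3987, 0.0405], 0.92)]
top clear_tape_roll [([0.4378, 0.394, 0.0502], 0.95)]
top pen_marker [([0.288, 0.2528, 0.0167], 0.95)]
top washi_roll [([0.4293, -0.144, 0.0137], 0.88)]
side tape_machine [([0.5452, 0.1898, 0.0454], 0.78)]
side lever_top [([0.5092, 0.1948, 0.0712], 0.55)]
side feed_key_top [([0.4586, 0.0831, 0.0646], 0.68)]
side slot_home []
side pad_left [([0.5099, 0.1931, 0.0669], 0.46)]
side white_carton [([0.568, 0.4226, 0.0386], 0.68)]
side clear_tape_roll [([0.4385, 0.4025, 0.0268], 0.96), ([0.4574, 0.0817, 0.0645], 0.22)]
side pen_marker [([0.2885, 0.2579, 0.0136], 0.77)]
side washi_roll [([0.425, -0.1386, 0.0072], 0.69), ([0.5036, 0.194, 0.0743], 0.51)]
1.0
```

View pics/top0.png

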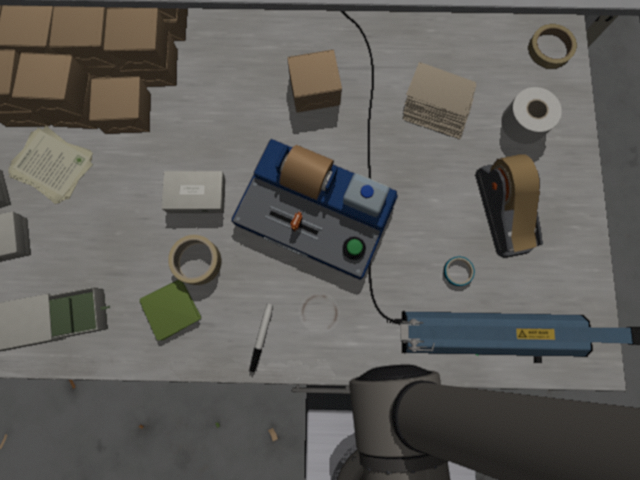

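View pics/side0.png

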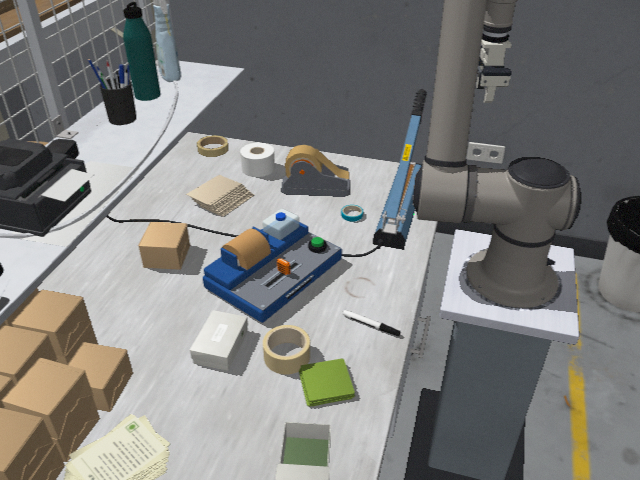

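The top view shows the machine at about (315,205) px, yawed roughly -22°. The lever is at (296,220), the slot runs from (270,210) to (322,234), and the green key is at (354,247). Next I'll crop it enlarged to fit the pose.

```bash
cat > h.py <<'E'
from cell import *
import cv2, numpy as np
def ray(c,uv,z):
    C=get_calibration(c);K=np.array(C['camera_matrix']);T=np.array(C['world_from_camera'])
    d=np.linalg.inv(K)@[uv[0],uv[1],1];d=T[:3,:3]@[d[0],-d[1],-d[2]];o=T[:3,3]
    return o+d*(z-o[2])/d[2]
def proj(c,P):
    C=get_calibration(c);K=np.array(C['camera_matrix']);T=np.array(C['world_from_camera'])
    p=T[:3,:3].T@(np.array(P)-T[:3,3]);q=K@[p[0],-p[1],-p[2]];return q[:2]/q[2]
E
python3 - <<'E'
from h import *
im=cv2.imread('pics/top0.png')
cv2.imwrite('pics/topc.png',cv2.resize(im[130:285,225:405],None,fx=4,fy=4,interpolation=cv2.INTER_CUBIC)[:600])
si=cv2.imread('pics/side0.png')
cv2.imwrite('pics/sidec.png',cv2.resize(si[200:325,195:350],None,fx=4.8,fy=4.8,interpolation=cv2.INTER_CUBIC))
print(get_calibration('top')); 
hsv=cv2.cvtColor(im,cv2.COLOR_BGR2HSV)[130:285,225:405]
for n,lo,hi in [('green',(55,120,50),(85,255,255)),('orange',(3,170,120),(14,255,255))]:
    m=cv2.inRange(hsv,lo,hi);k,l,st,ce=cv2.connectedComponentsWithStats(m)
    for i in range(1,k):
        if st[i,4]>20: print(n,st[i],ce[i]+[225,130])
E
```

```text
{'camera_matrix': array([[452.34351083,   0.        , 316.83296351],
       [  0.        , 452.34351083, 240.96209351],
       [  0.        ,   0.        ,   1.        ]]), 'world_from_camera': array([[ 0.02045281,  0.97950851, -0.2003616 ,  0.29898865],
       [-0.99978644,  0.01944473, -0.00699816,  0.14185863],
       [-0.00295878,  0.20046194,  0.97969702,  0.92044153],
       [ 0.        ,  0.        ,  0.        ,  1.        ]])}
green [122 109  16  15 188] [354.31914894 246.19148936]
```

View pics/topc.png

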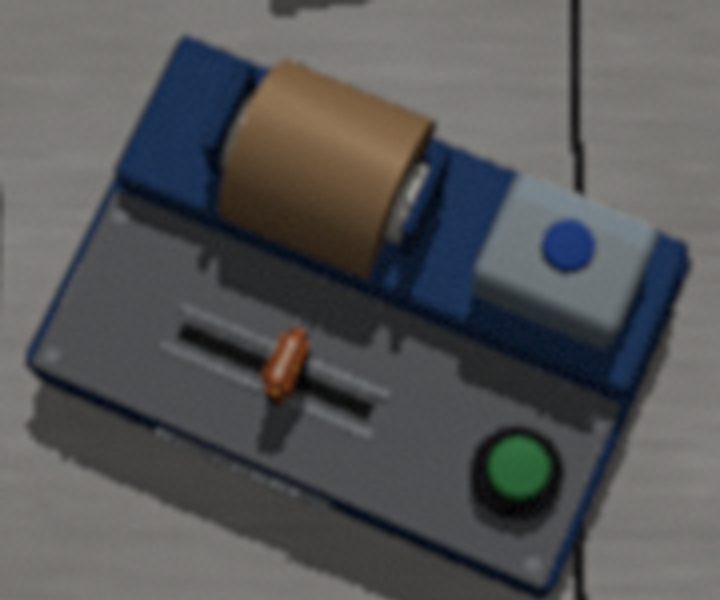

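View pics/sidec.png

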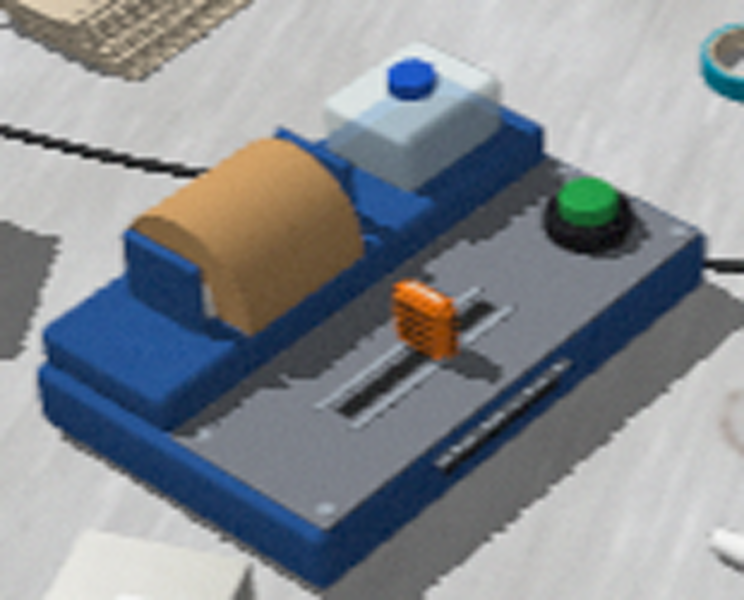

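Run:
```python
from h import *
from scipy.optimize import least_squares
t=lambda a,b:(225+(a-1.5)/4,130+(b-1.5)/4)
s=lambda a,b:(195+(a-1.9)/4.8,200+(b-1.9)/4.8)
key=(-.047,-.105,.066); sc=(-.047,.025,.044)
F=[('top',t(520,467),key),('top',t(276,372),sc),('side',s(588,197),key),('side',s(418,356),sc),
('top',t(33,360),(-.095,.145,.044)),('top',t(543,592),(-.095,-.145,.044)),
('side',s(325,535),(-.095,.145,.044)),('side',s(703,236),(-.095,-.145,.044))]
def W(p,m):
    c,q=np.cos(p[2]),np.sin(p[2]);return np.array([p[0]+c*m[0]-q*m[1],p[1]+q*m[0]+c*m[1],m[2]])
f=lambda p:np.concatenate([proj(c,W(p,m))-uv for c,uv,m in F])
r=least_squares(f,[.56,.15,-.4],loss='soft_l1');p=r.x
print(p,np.degrees(p[2]));print(f(p).reshape(-1,2).round(1))
for c,uv in (('top',t(290,360)),('side',s(428,290))):
    w=ray(c,uv,.08);d=w-W(p,(0,0,.08));R=np.array([[np.cos(p[2]),np.sin(p[2])],[-np.sin(p[2]),np.cos(p[2])]])
    print(c,w,'lever in machine',R@d[:2])
for a in ((180,332),(372,412)):
    d=ray('top',t(*a),.044)-W(p,(0,0,.044));print('slot end',R@d[:2])
print('home',W(p,(-.047,.06,.08)),'third',W(p,(-.047,.018,.08)),'key',W(p,key))
```

```text
[ 0.54868386  0.15379463 -0.39973122] -22.90291160714804
[[-0.1  0. ]
 [ 0.  -0.2]
 [-0.3 -1. ]
 [-0.6  0.1]
 [-3.8  0.3]
 [ 2.5  1.3]
 [-1.9  0.5]
 [ 1.4 -2.1]]
top [0.51182447 0.18645288 0.08      ] lever in machine [-0.04666324  0.01573906]
side [0.51016647 0.18694199 0.08      ] lever in machine [-0.04838088  0.01554436]
slot end [-0.04830588  0.07740074]
slot end [-0.04662352 -0.02718994]
home [0.52873932 0.2273556  0.08      ] third [0.51239415 0.18866664 0.08      ] key [0.46452615 0.07536327 0.066     ]
```

Both cameras put the lever at machine y ≈ +16 mm, which is nearest the third notch (+18). First I'll align the tool with the machine (tool x = machine left, tool y = machine back) and close the fingers.

Emit:
step_arm([
  {"translation": [0,0,-5],"roll": -0.113},
  {"translation": [0,0,-5],"roll": -0.113},
  {"translation": [0,0,-5],"roll": -0.113},
  {"translation": [0,0,-5],"roll": -0.113},
  {"translation": [0,0,-5],"roll": -0.113},
  {"translation": [0,0,-5],"roll": -0.113},
  {"translation": [0,0,-5],"roll": -0.113},
  {"translation": [0,0,-5],"roll": -0.113},
], fingers=0, grip_force=10)

```text
time: 1.67
tool_pos: [0.1389, -0.5063, 0.2442]
tool_rot: [3.142, 0.0, 1.177]
contact_force: [0.5, -0.3, -1.0]
opening: 0.0433
grip_force: 0.0
```

```bash
cat >> h.py <<'E'
P=(0.54868,0.15379,-0.39973)
def mach():
    s=observe();p=s['tool_pos'];c,q=np.cos(P[2]),np.sin(P[2]);dx,dy=p[0]-P[0],p[1]-P[1]
    print('t %.2f'%s['time'],'machine xyz mm',(1000*np.array([c*dx+q*dy,-q*dx+c*dy,p[2]])).round(1),'rot',np.round(s['tool_rot'],3))
    f=s['contact_force'];print('F mach',np.round([c*f[0]+q*f[1],-q*f[0]+c*f[1],f[2]],2),'open',round(s['opening'],4))
E
python3 -c "from h import *;mach()"
```

```text
t 1.67 machine xyz mm [-120.6 -767.5  244.2] rot [3.142 0.    1.177]
F mach [ 0.55 -0.13 -1.04] open 0.0433
```

Emit:
step_arm([
  {"translation": [20,30,0],"roll": 0},
  {"translation": [20,30,0],"roll": 0},
  {"translation": [37,13,0],"roll": 0},
  {"translation": [37,0,0],"roll": 0},
  {"translation": [37,0,0],"roll": 0},
  {"translation": [37,0,0],"roll": 0},
  {"translation": [37,0,0],"roll": 0},
  {"translation": [37,0,0],"roll": 0},
  {"translation": [37,0,0],"roll": 0},
  {"translation": [37,0,0],"roll": 0},
  {"translation": [37,0,0],"roll": 0},
  {"translation": [37,0,0],"roll": 0},
  {"translation": [37,0,0],"roll": 0},
  {"translation": [37,0,0],"roll": 0},
  {"translation": [37,0,0],"roll": 0},
  {"translation": [37,0,0],"roll": 0},
  {"translation": [37,0,0],"roll": 0},
  {"translation": [37,0,0],"roll": 0},
  {"translation": [0,0,0],"roll": 0},
  {"translation": [0,0,0],"roll": 0},
])

```text
time: 3.33
tool_pos: [0.4519, 0.0494, 0.2437]
tool_rot: [-3.141, 0.0, 1.176]
contact_force: [-0.3, -0.3, 0.3]
opening: 0.0004
grip_force: 0.0
```

```bash
python3 -c "from h import *;mach()"
```

```text
t 3.33 machine xyz mm [ -48.5 -133.9  243.7] rot [-3.141  0.     1.176]
F mach [-0.17 -0.41  0.28] open 0.0004
```

Emit:
step_arm([
  {"translation": [37,1.5,20],"roll": 0.005},
  {"translation": [37,0,20],"roll": 0},
  {"translation": [36,0,20],"roll": 0},
  {"translation": [0,0,30],"roll": 0},
  {"translation": [0,0,30],"roll": 0},
  {"translation": [0,0,0],"roll": 0},
  {"translation": [0,0,0],"roll": 0},
])

```text
time: 3.92
tool_pos: [0.4951, 0.1465, 0.1237]
tool_rot: [-3.139, 0.002, 1.166]
contact_force: [-0.4, -0.4, 0.6]
opening: 0.0006
grip_force: 0.0
```

Run:
```python
from h import *
mach()
im=read_camera('side')[:,:,::-1];w=read_camera('wrist')[:,:,::-1]
a=cv2.resize(im[190:330,210:350],(400,400),interpolation=cv2.INTER_CUBIC);b=cv2.resize(w,(400,300))
b=np.vstack([b,np.zeros((100,400,3),np.uint8)]);cv2.imwrite('pics/m1.png',np.hstack([a,b]))
for n in ['lever_top','feed_key_top']: print(n,[(np.round(d['at'],4),round(d['confidence'],2)) for d in search_frame('wrist',n)[:2]])
```

```text
t 3.92 machine xyz mm [-46.5 -27.6 123.7] rot [-3.139e+00  2.000e-03  1.166e+00]
F mach [-0.24 -0.54  0.62] open 0.0006
lever_top [(array([0.5115, 0.1899, 0.0776]), 0.83)]
feed_key_top [(array([0.5091, 0.1835, 0.0753]), 0.18)]
```

View pics/m1.png

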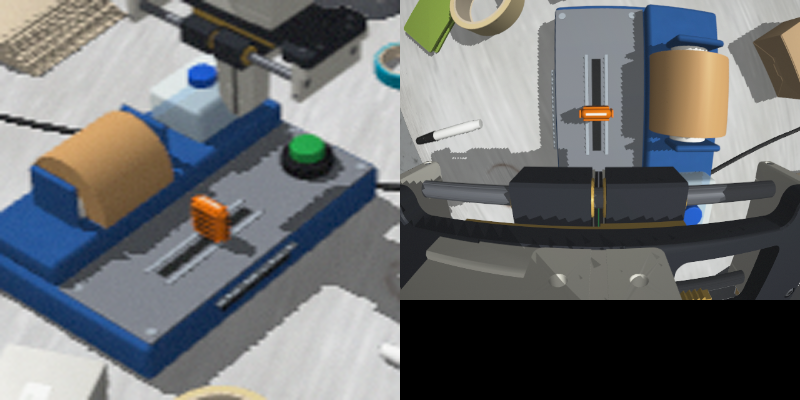

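The picture confirms the fit: the fingers are right of the orange knob, the slot is vertical in the wrist view and the knob is centred. I'll descend and approach.

Emit:
step_arm([
  {"translation": [0,0,25],"roll": 0},
  {"translation": [0,0,25],"roll": 0},
  {"translation": [0,0,12],"roll": 0},
  {"translation": [6,0,0],"roll": 0},
  {"translation": [6,0,0],"roll": 0},
  {"translation": [6,0,0],"roll": 0},
  {"translation": [3,0,0],"roll": 0},
  {"translation": [0,0,0],"roll": 0},
  {"translation": [0,0,0],"roll": 0},
])

```text
time: 4.87
tool_pos: [0.5046, 0.1674, 0.063]
tool_rot: [3.14, -0.001, 1.168]
contact_force: [-0.4, -1.0, 0.7]
opening: 0.0005
grip_force: 0.0
```

```bash
python3 -c "from h import *;mach()"
```

```text
t 4.87 machine xyz mm [-45.9  -4.6  63. ] rot [ 3.140e+00 -1.000e-03  1.168e+00]
F mach [ 0.   -1.1   0.65] open 0.0005
```

Emit:
step_arm([
  {"translation": [3,0,0],"roll": 0},
  {"translation": [3,0,0],"roll": 0},
  {"translation": [3,0,0],"roll": 0},
  {"translation": [3,0,0],"roll": 0},
  {"translation": [3,0,0],"roll": 0},
  {"translation": [3,0,0],"roll": 0},
  {"translation": [3,0,0],"roll": 0},
  {"translation": [3,0,0],"roll": 0},
  {"translation": [3,0,0],"roll": 0},
  {"translation": [3,0,0],"roll": 0},
  {"translation": [3,0,0],"roll": 0},
  {"translation": [3,0,0],"roll": 0},
  {"translation": [3,0,0],"roll": 0},
  {"translation": [3,0,0],"roll": 0},
  {"translation": [0,0,0],"roll": 0},
])

```text
time: 6.12
tool_pos: [0.5209, 0.2061, 0.0623]
tool_rot: [3.141, -0.0, 1.167]
contact_force: [-0.1, 0.7, 0.2]
opening: 0.0007
grip_force: 0.0
```

Run:
```python
from h import *
mach()
read_camera('wrist');print([(np.round(d['at'],4),round(d['confidence'],2)) for d in search_frame('wrist','lever_top')[:2]]);mach()
```

```text
t 6.12 machine xyz mm [-46.   37.4  62.3] rot [ 3.141 -0.     1.167]
F mach [-0.42  0.63  0.25] open 0.0007
[]
t 6.22 machine xyz mm [-46.   36.9  62.2] rot [-3.142  0.     1.167]
F mach [-0.33  0.65  0.62] open 0.0004
```

Emit:
step_arm([
  {"translation": [1.5,0,0],"roll": 0},
  {"translation": [1.5,0,0],"roll": 0},
  {"translation": [1.5,0,0],"roll": 0},
  {"translation": [1.5,0,0],"roll": 0},
  {"translation": [0,0,0],"roll": 0},
  {"translation": [0,0,0],"roll": 0},
])

```text
time: 6.72
tool_pos: [0.523, 0.2112, 0.0623]
tool_rot: [3.142, 0.0, 1.167]
contact_force: [-0.5, -0.7, -0.0]
opening: 0.0006
grip_force: 0.0
```

```bash
python3 -c "from h import *;mach()"
```

```text
t 6.72 machine xyz mm [-46.   42.9  62.3] rot [3.142 0.    1.167]
F mach [-0.21 -0.8  -0.05] open 0.0006
```

Emit:
step_arm([
  {"translation": [1,0,0],"roll": 0},
  {"translation": [0,0,0],"roll": 0},
])

```text
time: 6.88
tool_pos: [0.5234, 0.2121, 0.0623]
tool_rot: [3.142, 0.0, 1.167]
contact_force: [-0.5, 0.5, -0.5]
opening: 0.0003
grip_force: 0.0
```

Emit:
step_arm([
  {"translation": [1,0,0],"roll": 0},
  {"translation": [0,0,0],"roll": 0},
])

```text
time: 7.05
tool_pos: [0.5239, 0.2131, 0.0623]
tool_rot: [3.141, -0.0, 1.167]
contact_force: [0.2, 0.1, -0.3]
opening: 0.0004
grip_force: 0.0
```

Emit:
step_arm([
  {"translation": [1,0,0],"roll": 0},
  {"translation": [0,0,0],"roll": 0},
])

```text
time: 7.22
tool_pos: [0.5243, 0.214, 0.0623]
tool_rot: [3.141, -0.0, 1.167]
contact_force: [-0.9, -0.4, -0.3]
opening: 0.0005
grip_force: 0.0
```

```bash
python3 -c "from h import *;mach()"
```

```text
t 7.22 machine xyz mm [-45.9  45.9  62.3] rot [ 3.141 -0.     1.167]
F mach [-0.69 -0.68 -0.26] open 0.0005
```

Run:
```python
from h import *
im=read_camera('side')[:,:,::-1];t=read_camera('top')[:,:,::-1];w=read_camera('wrist')[:,:,::-1]
a=cv2.resize(im[220:310,200:300],(400,360),interpolation=cv2.INTER_CUBIC);b=cv2.resize(w[:300],(400,188))
tt=cv2.resize(t[150:270,230:400],(400,282),interpolation=cv2.INTER_CUBIC)
o=np.zeros((490,800,3),np.uint8);o[:360,:400]=a;o[:188,400:]=b;o[190:472,400:]=tt;cv2.imwrite('pics/m2.png',o)
print([(np.round(d['at'],4),round(d['confidence'],2)) for d in search_frame('side','lever_top')[:2]])
```

```text
[(array([0.5035, 0.1946, 0.0657]), 0.44)]
```

View pics/m2.png

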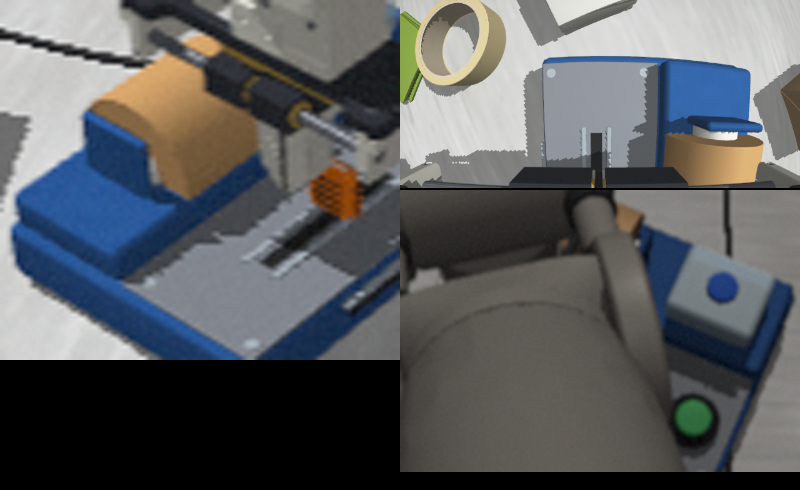

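Run:
```python
from h import *
im=read_camera('side')[:,:,::-1].copy();mach()
s=observe();p=s['tool_pos']
print('tcp px',proj('side',p), 'lever18',proj('side',[.5124,.1887,.08]),'home',proj('side',[.5287,.2274,.08]))
x0,y0,k=225,190,6
c=cv2.resize(im[y0:y0+100,x0:x0+130],None,fx=k,fy=k,interpolation=cv2.INTER_CUBIC)
for P_,col in ((p,(0,0,255)),([.5124,.1887,.08],(0,255,0)),([.5287,.2274,.08],(255,255,0))):
    q=proj('side',P_);cv2.circle(c,(int((q[0]-x0+.5)*k),int((q[1]-y0+.5)*k)),5,col,2)
cv2.imwrite('pics/m3.png',c)
```

```text
t 7.47 machine xyz mm [-45.9  45.8  62.3] rot [3.142 0.    1.167]
F mach [ 0.82  0.82 -0.4 ] open 0.0006
tcp px [274.32198137 272.22323313] lever18 [282.59009416 260.31725824] home [270.07246533 269.61335582]
```

View pics/m3.png

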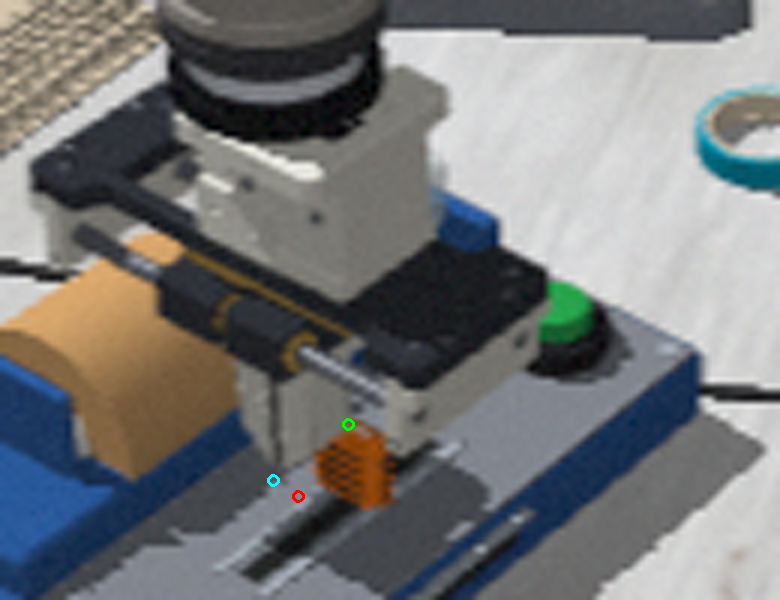

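Run:
```python
from h import *
C=np.array(get_calibration('side')['world_from_camera']);print('cam',C[:3,3])
p=np.array(observe()['tool_pos']);k=6
cr=lambda q:((q[0]-225+.5)*k,(q[1]-190+.5)*k)
for dz in (0,.03,.066,.1,.15,.2): print(dz,np.round(cr(proj('side',p+[0,0,dz]))))
c,q=np.cos(P[2]),np.sin(P[2])
W=lambda m:np.array([P[0]+c*m[0]-q*m[1],P[1]+q*m[0]+c*m[1],m[2]])
for m in [(-.047,-.105,.066),(-.093,.145,.044),(-.047,.077,.044),(-.047,-.027,.044),(-.046,.046,.08),(-.02,.046,.062),(-.047,.018,.08),(-.047,.018,.048)]: print(m,np.round(cr(proj('side',W(m)))))
C=get_calibration('wrist');K=np.array(C['camera_matrix']);T=np.array(C['world_from_camera']);print(K,T.round(3))
def fish(X):
    d=T[:3,:3].T@(X-T[:3,3]);v=np.array([d[0],-d[1],-d[2]]);th=np.arctan2(np.hypot(v[0],v[1]),v[2]);u=v[:2]/np.hypot(*v[:2]);return K[:2,2]+K[0,0]*th*u
for n,X in (('tcp',p),('home',W((-.047,.06,.08))),('slotL',W((-.047,.077,.044)))): print(n,fish(X).round())
```

```text
cam [0.13960053 1.19870822 0.96634058]
0 [299. 496.]
0.03 [296. 435.]
0.066 [292. 359.]
0.1 [288. 285.]
0.15 [282. 173.]
0.2 [275.  54.]
(-0.047, -0.105, 0.066) [554. 301.]
(-0.093, 0.145, 0.044) [212. 730.]
(-0.047, 0.077, 0.044) [247. 577.]
(-0.047, -0.027, 0.044) [428. 439.]
(-0.046, 0.046, 0.08) [297. 461.]
(-0.02, 0.046, 0.062) [248. 469.]
(-0.047, 0.018, 0.08) [349. 425.]
(-0.047, 0.018, 0.048) [351. 489.]
[[371.64829954   0.         317.41597691]
 [  0.         371.64829954 239.71025809]
 [  0.           0.           1.        ]] [[ 0.92   0.381  0.094  0.55 ]
 [-0.392  0.892  0.224  0.273]
 [ 0.001 -0.243  0.97   0.242]
 [ 0.     0.     0.     1.   ]]
tcp [315. 277.]
home [313. 261.]
slotL [313. 211.]
```

Run:
```python
from h import *
im=read_camera('side')[:,:,::-1].copy()
cv2.imwrite('pics/m4.png',cv2.resize(im[238:288,255:315],None,fx=12,fy=12,interpolation=cv2.INTER_NEAREST))
```

```text
(no output)
```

View pics/m4.png

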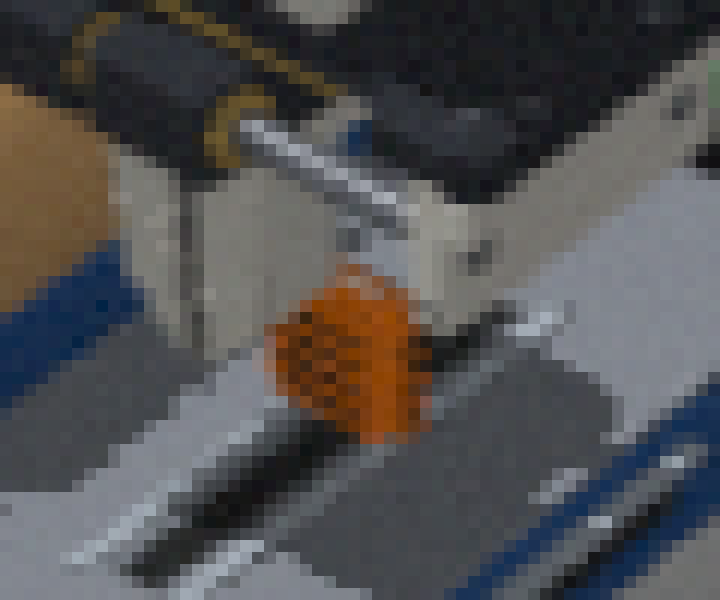

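Run:
```python
from h import *
c,q=np.cos(P[2]),np.sin(P[2])
for z in (.0623,.07,.08,.085,.09,.1):
    d=ray('side',(271.7,267.6),z)-[P[0],P[1],0];print(z,np.round(1000*np.array([c*d[0]+q*d[1],-q*d[0]+c*d[1]]),1))
im=read_camera('side');t=read_camera('top')
o=cv2.imread('pics/side0.png')[:,:,::-1]
def cent(im):
    h=cv2.cvtColor(im[230:300,250:320],cv2.COLOR_RGB2HSV);m=cv2.inRange(h,(5,180,110),(16,255,255));y,x=np.nonzero(m);return x.mean()+250,y.mean()+230,len(x),x.min()+250,x.max()+250,y.min()+230,y.max()+230
print(cent(np.ascontiguousarray(im)),cent(np.ascontiguousarray(o)))
```

```text
0.0623 [-30.4  37.6]
0.07 [-36.8  44.1]
0.08 [-45.2  52.6]
0.085 [-49.3  56.8]
0.09 [-53.5  61.1]
0.1 [-61.8  69.5]
(np.float64(284.9855072463768), np.float64(267.3333333333333), 69, np.int64(278), np.int64(290), np.int64(262), np.int64(274)) (np.float64(283.421568627451), np.float64(266.0980392156863), 102, np.int64(277), np.int64(289), np.int64(259), np.int64(274))
```

The close-ups show the orange knob still at its start (side px 284,267). The closed fingertips at px (272,267) are just above and beyond it, so the real tips sit about 20 mm higher than the reported TCP and passed over the knob. I'll raise the tool, go back to the right, and turn 90° so the body stays clear of the tall rear section. Then I can go lower and feel for contact.

Emit:
step_arm([
  {"translation": [0,0,-25],"roll": 0},
  {"translation": [0,0,-25],"roll": 0},
  {"translation": [-30,0,0],"roll": 0},
  {"translation": [-30,0,0],"roll": 0},
  {"translation": [-23,0,0],"roll": 0},
  {"translation": [0,0,0],"roll": -0.1125},
  {"translation": [0,0,0],"roll": -0.1125},
  {"translation": [0,0,0],"roll": -0.1125},
  {"translation": [0,0,0],"roll": -0.1125},
  {"translation": [0,0,0],"roll": -0.1125},
  {"translation": [0,0,0],"roll": -0.1125},
  {"translation": [0,0,0],"roll": -0.1125},
  {"translation": [0,0,0],"roll": -0.1125},
  {"translation": [0,0,0],"roll": -0.1125},
  {"translation": [0,0,0],"roll": -0.1125},
  {"translation": [0,0,0],"roll": -0.1125},
  {"translation": [0,0,0],"roll": -0.1125},
  {"translation": [0,0,0],"roll": -0.1125},
  {"translation": [0,0,0],"roll": -0.1125},
  {"translation": [0,0,0],"roll": 0},
])

```text
time: 9.28
tool_pos: [0.4916, 0.1375, 0.1123]
tool_rot: [-3.142, 0.0, 2.746]
contact_force: [-0.5, 0.0, 0.2]
opening: 0.0002
grip_force: 0.0
```

Run:
```python
from h import *
mach();print(observe()['qpos'])
read_camera('side');print([(np.round(d['at'],4),round(d['confidence'],2)) for d in search_frame('side','lever_top')[:2]])
```

```text
t 9.28 machine xyz mm [-46.3 -37.2 112.3] rot [-3.142  0.     2.746]
F mach [-0.51 -0.19  0.17] open 0.0002
[ 1.22630169e-01  4.10568161e-01  1.69616801e+00 -1.24263843e-04
  1.03475969e+00 -1.05222856e+00]
[(array([0.508 , 0.1938, 0.0741]), 0.48)]
```

Emit:
step_arm([
  {"translation": [0,0,30],"roll": 0},
  {"translation": [0,0,25],"roll": 0},
  {"translation": [0,0,5],"roll": 0},
  {"translation": [0,0,2],"roll": 0},
  {"translation": [0,0,2],"roll": 0},
  {"translation": [0,0,0],"roll": 0},
  {"translation": [0,0,0],"roll": 0},
])

```text
time: 9.97
tool_pos: [0.4925, 0.1377, 0.0494]
tool_rot: [3.141, 0.002, 2.741]
contact_force: [-0.9, -0.0, 0.1]
opening: 0.0005
grip_force: 0.0
```

Emit:
step_arm([
  {"translation": [0,0,1],"roll": 0},
  {"translation": [0,0,1],"roll": 0},
  {"translation": [0,0,0],"roll": 0},
])

```text
time: 10.22
tool_pos: [0.4917, 0.1376, 0.0466]
tool_rot: [3.141, 0.001, 2.742]
contact_force: [-0.8, -0.4, -0.3]
opening: 0.0004
grip_force: 0.0
```

Emit:
step_arm([
  {"translation": [0,0,1],"roll": 0},
  {"translation": [0,0,1],"roll": 0},
  {"translation": [0,0,0],"roll": 0},
])

```text
time: 10.47
tool_pos: [0.4914, 0.1375, 0.0441]
tool_rot: [-3.141, -0.0, 2.742]
contact_force: [-0.6, -0.2, -0.3]
opening: 0.0004
grip_force: 0.0
```

Emit:
step_arm([
  {"translation": [0,0,1],"roll": 0},
  {"translation": [0,0,1],"roll": 0},
  {"translation": [0,0,0],"roll": 0},
])

```text
time: 10.72
tool_pos: [0.4914, 0.1375, 0.042]
tool_rot: [-3.141, -0.0, 2.742]
contact_force: [-0.5, -0.2, 0.6]
opening: 0.0003
grip_force: 0.0
```

Emit:
step_arm([
  {"translation": [0,0,1],"roll": 0},
  {"translation": [0,0,1],"roll": 0},
  {"translation": [0,0,0],"roll": 0},
])

```text
time: 10.97
tool_pos: [0.4915, 0.1375, 0.0401]
tool_rot: [-3.141, -0.0, 2.742]
contact_force: [-0.8, 1.5, -0.1]
opening: 0.0004
grip_force: 0.0
```

Run:
```python
from h import *
mach()
im=read_camera('side')[:,:,::-1].copy()
p=np.array(observe()['tool_pos']);print((proj('side',p)-[235,200]+.5)*8,(proj('side',p+[0,0,.02])-[235,200]+.5)*8)
cv2.imwrite('pics/m5.png',cv2.resize(im[200:275,235:335],None,fx=8,fy=8,interpolation=cv2.INTER_NEAREST))
```

```text
t 10.97 machine xyz mm [-46.4 -37.2  40.1] rot [-3.141 -0.     2.742]
F mach [-1.3   1.12 -0.14] open 0.0004
[511.68450657 497.48361647] [510.5674751  444.97721283]
```

View pics/m5.png

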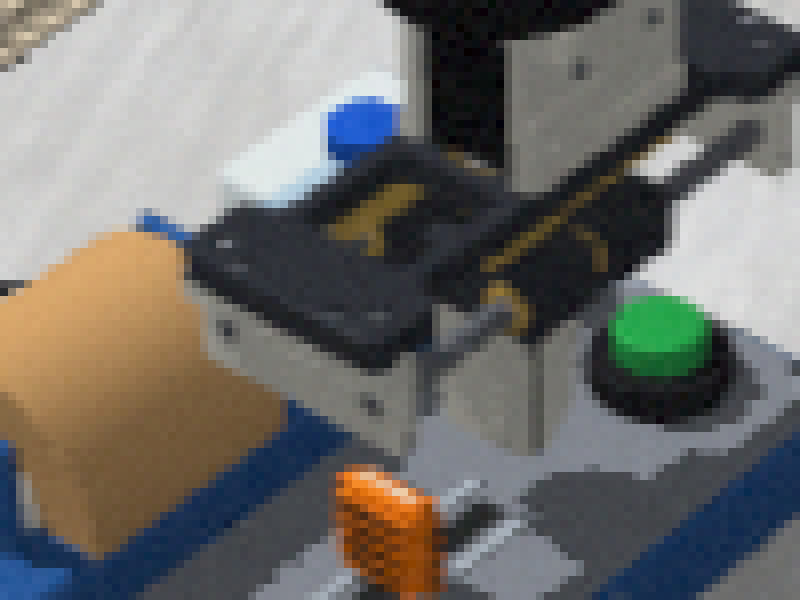

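The side view puts the tips at (530,455), at about 60 mm height, right of the knob, with the body clear of roll and tank. Now I'll push left (tool +y).

Emit:
step_arm([
  {"translation": [0,8,0],"roll": 0},
  {"translation": [0,8,0],"roll": 0},
  {"translation": [0,8,0],"roll": 0},
  {"translation": [0,3,0],"roll": 0},
  {"translation": [0,2,0],"roll": 0},
  {"translation": [0,2,0],"roll": 0},
  {"translation": [0,0,0],"roll": 0},
])

```text
time: 11.6
tool_pos: [0.5034, 0.166, 0.0402]
tool_rot: [-3.141, -0.0, 2.742]
contact_force: [-0.9, -0.8, 0.8]
opening: 0.0005
grip_force: 0.8
```

Emit:
step_arm([
  {"translation": [0,1,0],"roll": 0},
  {"translation": [0,1,0],"roll": 0},
  {"translation": [0,0,0],"roll": 0},
])

```text
time: 11.85
tool_pos: [0.504, 0.1675, 0.0402]
tool_rot: [-3.141, -0.001, 2.742]
contact_force: [-1.1, -2.9, 1.3]
opening: 0.0006
grip_force: 1.8
```

Emit:
step_arm([
  {"translation": [0,1,0],"roll": 0},
  {"translation": [0,1,0],"roll": 0},
  {"translation": [0,0,0],"roll": 0},
])

```text
time: 12.1
tool_pos: [0.5052, 0.1701, 0.0402]
tool_rot: [3.141, -0.0, 2.742]
contact_force: [-1.7, -1.2, -0.7]
opening: 0.0003
grip_force: 0.6
```

```bash
python3 -c "from h import *;mach()"
```

```text
t 12.10 machine xyz mm [-46.4  -1.9  40.2] rot [ 3.141 -0.     2.742]
F mach [-1.07 -1.75 -0.65] open 0.0003
```

Emit:
step_arm([
  {"translation": [0,3,0],"roll": 0},
  {"translation": [0,3,0],"roll": 0},
  {"translation": [0,3,0],"roll": 0},
  {"translation": [0,3,0],"roll": 0},
  {"translation": [0,3,0],"roll": 0},
  {"translation": [0,3,0],"roll": 0},
  {"translation": [0,3,0],"roll": 0},
  {"translation": [0,3,0],"roll": 0},
  {"translation": [0,3,0],"roll": 0},
  {"translation": [0,3,0],"roll": 0},
  {"translation": [0,2,0],"roll": 0},
  {"translation": [0,0,0],"roll": 0},
])

```text
time: 13.1
tool_pos: [0.518, 0.2001, 0.0403]
tool_rot: [3.141, 0.0, 2.742]
contact_force: [-0.0, -0.3, -0.1]
opening: 0.0003
grip_force: 0.0
```

Emit:
step_arm([
  {"translation": [0,1,0],"roll": 0},
  {"translation": [0,1,0],"roll": 0},
  {"translation": [0,0,0],"roll": 0},
])

```text
time: 13.35
tool_pos: [0.5185, 0.2014, 0.0403]
tool_rot: [3.141, 0.0, 2.742]
contact_force: [-0.5, 0.1, 0.7]
opening: 0.0002
grip_force: 0.0
```

Emit:
step_arm([
  {"translation": [0,1,0],"roll": 0},
  {"translation": [0,1,0],"roll": 0},
  {"translation": [0,0,0],"roll": 0},
])

```text
time: 13.6
tool_pos: [0.5193, 0.2031, 0.0403]
tool_rot: [3.141, 0.0, 2.742]
contact_force: [0.0, -0.6, 0.2]
opening: 0.0002
grip_force: 0.0
```

Emit:
step_arm([
  {"translation": [0,1,0],"roll": 0},
  {"translation": [0,0,0],"roll": 0},
])

```text
time: 13.77
tool_pos: [0.5197, 0.204, 0.0403]
tool_rot: [3.142, 0.0, 2.742]
contact_force: [0.1, 0.5, 0.5]
opening: 0.0006
grip_force: 0.0
```

```bash
python3 -c "from h import *;mach()"
```

```text
t 13.77 machine xyz mm [-46.2  34.9  40.3] rot [3.142 0.    2.742]
F mach [-0.1   0.51  0.54] open 0.0006
```

Emit:
step_arm([
  {"translation": [0,1,0],"roll": 0},
  {"translation": [0,0,0],"roll": 0},
])

```text
time: 13.93
tool_pos: [0.5198, 0.2044, 0.0402]
tool_rot: [-3.141, -0.0, 2.742]
contact_force: [-0.4, -2.8, 1.4]
opening: 0.0005
grip_force: 1.1
```

Emit:
step_arm([
  {"translation": [0,1,0],"roll": 0},
  {"translation": [0,0,0],"roll": 0},
])

```text
time: 14.1
tool_pos: [0.5198, 0.2046, 0.0402]
tool_rot: [-3.139, -0.001, 2.742]
contact_force: [-1.4, -5.7, 3.0]
opening: 0.0007
grip_force: 3.3
```

Emit:
step_arm([
  {"translation": [0,1,0],"roll": 0},
  {"translation": [0,0,0],"roll": 0},
])

```text
time: 14.27
tool_pos: [0.5199, 0.2048, 0.0402]
tool_rot: [-3.138, -0.001, 2.742]
contact_force: [-3.4, -9.6, 4.3]
opening: 0.0004
grip_force: 5.1
```

Run:
```python
from h import *
mach();read_camera('side');print([(np.round(d['at'],4),round(d['confidence'],2)) for d in search_frame('side','lever_top')[:2]])
```

```text
t 14.27 machine xyz mm [-46.4  35.7  40.2] rot [-3.138e+00 -1.000e-03  2.742e+00]
F mach [  0.59 -10.13   4.29] open 0.0004
[(array([0.5241, 0.2331, 0.0726]), 0.59)]
```

Hard stop: the force climbed to 10 N with the TCP standing at y = 35.5, so the lever is home. I'll back off, go over, and come down on the left side.

Emit:
step_arm([
  {"translation": [0,-6,0],"roll": 0},
  {"translation": [0,-8,0],"roll": 0},
  {"translation": [0,0,-25],"roll": 0},
  {"translation": [0,0,-30],"roll": 0},
  {"translation": [0,0,0],"roll": 0},
  {"translation": [0,25,0],"roll": 0},
  {"translation": [0,30,0],"roll": 0},
  {"translation": [0,23,0],"roll": 0},
  {"translation": [0,0,0],"roll": 0},
  {"translation": [0,0,0],"roll": 0},
])

```text
time: 15.2
tool_pos: [0.5455, 0.2662, 0.0947]
tool_rot: [-3.142, -0.0, 2.744]
contact_force: [-1.0, -0.6, -0.4]
opening: 0.0008
grip_force: 0.0
```

```bash
python3 -c "from h import *;mach()"
```

```text
t 15.20 machine xyz mm [-46.7 102.3  94.7] rot [-3.142 -0.     2.744]
F mach [-0.67 -0.93 -0.36] open 0.0008
```

Emit:
step_arm([
  {"translation": [0,0,25],"roll": 0},
  {"translation": [0,0,25],"roll": 0},
  {"translation": [0,0,4],"roll": 0},
  {"translation": [0,0,0],"roll": 0},
  {"translation": [0,-6,0],"roll": 0},
  {"translation": [0,-4,0],"roll": 0},
  {"translation": [0,0,0],"roll": 0},
  {"translation": [0,0,0],"roll": 0},
])

```text
time: 15.87
tool_pos: [0.5424, 0.2561, 0.0426]
tool_rot: [3.14, 0.002, 2.741]
contact_force: [0.5, 0.2, -0.8]
opening: 0.0005
grip_force: 0.0
```

```bash
python3 -c "from h import *;mach()"
```

```text
t 15.87 machine xyz mm [-45.6  91.8  42.6] rot [3.140e+00 2.000e-03 2.741e+00]
F mach [ 0.36  0.35 -0.78] open 0.0005
```

Now 1 mm steps to find contact (expected at about 84.5).

Emit:
step_arm([
  {"translation": [0,-2,0],"roll": 0},
  {"translation": [0,-2,0],"roll": 0},
  {"translation": [0,0,0],"roll": 0},
])

```text
time: 16.12
tool_pos: [0.5401, 0.2525, 0.0415]
tool_rot: [-3.142, 0.0, 2.742]
contact_force: [-0.5, 0.5, -0.8]
opening: 0.0007
grip_force: 0.0
```

Emit:
step_arm([
  {"translation": [0,-1,0],"roll": 0},
  {"translation": [0,0,0],"roll": 0},
])

```text
time: 16.28
tool_pos: [0.5398, 0.2517, 0.0413]
tool_rot: [-3.141, -0.0, 2.742]
contact_force: [0.0, 0.2, 1.0]
opening: 0.0008
grip_force: 0.0
```

Emit:
step_arm([
  {"translation": [0,-1,0],"roll": 0},
  {"translation": [0,0,0],"roll": 0},
])

```text
time: 16.45
tool_pos: [0.5394, 0.2508, 0.0412]
tool_rot: [-3.141, -0.0, 2.742]
contact_force: [-0.6, 0.1, 0.2]
opening: 0.0008
grip_force: 0.0
```

Emit:
step_arm([
  {"translation": [0,-1,0],"roll": 0},
  {"translation": [0,0,0],"roll": 0},
])

```text
time: 16.62
tool_pos: [0.539, 0.2498, 0.0412]
tool_rot: [-3.141, -0.0, 2.742]
contact_force: [-0.1, 0.0, -0.3]
opening: 0.0006
grip_force: 0.0
```

Emit:
step_arm([
  {"translation": [0,-1,0],"roll": 0},
  {"translation": [0,0,0],"roll": 0},
])

```text
time: 16.78
tool_pos: [0.5386, 0.2489, 0.0412]
tool_rot: [-3.141, -0.0, 2.742]
contact_force: [0.4, -0.8, -0.9]
opening: 0.0005
grip_force: 0.0
```

Emit:
step_arm([
  {"translation": [0,-1,0],"roll": 0},
  {"translation": [0,0,0],"roll": 0},
])

```text
time: 16.95
tool_pos: [0.5384, 0.2481, 0.0413]
tool_rot: [3.141, 0.0, 2.742]
contact_force: [0.2, -0.4, -0.4]
opening: 0.0006
grip_force: 0.2
```

```bash
python3 -c "from h import *;mach()"
```

```text
t 16.95 machine xyz mm [-46.2  82.9  41.3] rot [3.141 0.    2.742]
F mach [ 0.39 -0.28 -0.37] open 0.0006
```

Emit:
step_arm([
  {"translation": [0,-1,0],"roll": 0},
  {"translation": [0,0,0],"roll": 0},
])

```text
time: 17.12
tool_pos: [0.5382, 0.2475, 0.0415]
tool_rot: [3.141, 0.001, 2.742]
contact_force: [1.0, 1.9, 1.2]
opening: 0.0006
grip_force: 0.9
```

Emit:
step_arm([
  {"translation": [0,-1,0],"roll": 0},
  {"translation": [0,0,0],"roll": 0},
])

```text
time: 17.28
tool_pos: [0.5379, 0.2468, 0.0416]
tool_rot: [3.14, 0.001, 2.742]
contact_force: [1.3, 3.2, 1.0]
opening: 0.0007
grip_force: 1.7
```

Emit:
step_arm([
  {"translation": [0,-1,0],"roll": 0},
  {"translation": [0,0,0],"roll": 0},
])

```text
time: 17.45
tool_pos: [0.5373, 0.2455, 0.0415]
tool_rot: [3.141, 0.001, 2.742]
contact_force: [0.5, 2.1, 1.7]
opening: 0.0004
grip_force: 1.6
```

Emit:
step_arm([
  {"translation": [0,-1,0],"roll": 0},
  {"translation": [0,0,0],"roll": 0},
])

```text
time: 17.62
tool_pos: [0.5367, 0.2441, 0.0414]
tool_rot: [-3.141, 0.0, 2.742]
contact_force: [0.7, 1.7, 1.5]
opening: 0.0004
grip_force: 1.5
```

Emit:
step_arm([
  {"translation": [0,-1,0],"roll": 0},
  {"translation": [0,0,0],"roll": 0},
])

```text
time: 17.78
tool_pos: [0.5362, 0.243, 0.0413]
tool_rot: [-3.141, 0.0, 2.742]
contact_force: [0.0, 1.4, 3.1]
opening: 0.0007
grip_force: 1.3
```

Emit:
step_arm([
  {"translation": [0,-1,0],"roll": 0},
  {"translation": [0,0,0],"roll": 0},
])

```text
time: 17.95
tool_pos: [0.5357, 0.2421, 0.0412]
tool_rot: [-3.141, -0.0, 2.742]
contact_force: [0.8, 1.3, 1.4]
opening: 0.0006
grip_force: 0.5
```

Emit:
step_arm([
  {"translation": [0,-1,0],"roll": 0},
  {"translation": [0,0,0],"roll": 0},
])

```text
time: 18.12
tool_pos: [0.5349, 0.2411, 0.0408]
tool_rot: [-3.14, -0.001, 2.742]
contact_force: [0.3, -0.3, -0.1]
opening: 0.0005
grip_force: 0.0
```

```bash
python3 -c "from h import *;mach()"
```

```text
t 18.12 machine xyz mm [-46.6  75.1  40.8] rot [-3.140e+00 -1.000e-03  2.742e+00]
F mach [ 0.34 -0.14 -0.09] open 0.0005
```

First click felt at about y = 75.5, with contact at 82.8. The second should come near 62 and the third near 48.

Emit:
step_arm([
  {"translation": [0,-2,0],"roll": 0},
  {"translation": [0,-2,0],"roll": 0},
  {"translation": [0,-2,0],"roll": 0},
  {"translation": [0,-2,0],"roll": 0},
  {"translation": [0,-2,0],"roll": 0},
  {"translation": [0,0,0],"roll": 0},
])

```text
time: 18.62
tool_pos: [0.532, 0.2327, 0.0416]
tool_rot: [3.14, 0.001, 2.742]
contact_force: [0.5, 3.1, 1.2]
opening: 0.0005
grip_force: 1.4
```

Emit:
step_arm([
  {"translation": [0,-1,0],"roll": 0},
  {"translation": [0,0,0],"roll": 0},
])

```text
time: 18.78
tool_pos: [0.5314, 0.2315, 0.0415]
tool_rot: [3.141, 0.0, 2.742]
contact_force: [0.3, 2.1, 1.7]
opening: 0.0003
grip_force: 1.4
```

Emit:
step_arm([
  {"translation": [0,-1,0],"roll": 0},
  {"translation": [0,0,0],"roll": 0},
])

```text
time: 18.95
tool_pos: [0.5309, 0.2303, 0.0414]
tool_rot: [-3.141, 0.0, 2.742]
contact_force: [0.3, 1.3, 2.4]
opening: 0.0005
grip_force: 1.3
```

Emit:
step_arm([
  {"translation": [0,-1,0],"roll": 0},
  {"translation": [0,0,0],"roll": 0},
])

```text
time: 19.12
tool_pos: [0.5304, 0.2292, 0.0413]
tool_rot: [-3.141, -0.0, 2.742]
contact_force: [0.4, -0.1, 1.4]
opening: 0.0006
grip_force: 0.6
```

Emit:
step_arm([
  {"translation": [0,-1,0],"roll": 0},
  {"translation": [0,0,0],"roll": 0},
])

```text
time: 19.28
tool_pos: [0.5298, 0.2283, 0.041]
tool_rot: [-3.141, -0.0, 2.742]
contact_force: [-1.4, 0.2, 0.3]
opening: 0.0005
grip_force: 0.0
```

```bash
python3 -c "from h import *;mach()"
```

```text
t 19.28 machine xyz mm [-46.4  61.2  41. ] rot [-3.141 -0.     2.742]
F mach [-1.35 -0.32  0.27] open 0.0005
```

Second click felt at about 61.5. On to the third.

Emit:
step_arm([
  {"translation": [0,-2,0],"roll": 0},
  {"translation": [0,-2,0],"roll": 0},
  {"translation": [0,-2,0],"roll": 0},
  {"translation": [0,-2,0],"roll": 0},
  {"translation": [0,-2,0],"roll": 0},
  {"translation": [0,0,0],"roll": 0},
])

```text
time: 19.78
tool_pos: [0.5264, 0.2198, 0.0415]
tool_rot: [3.141, 0.0, 2.742]
contact_force: [1.3, 3.0, -0.5]
opening: 0.0003
grip_force: 1.3
```

Emit:
step_arm([
  {"translation": [0,-1,0],"roll": 0},
  {"translation": [0,0,0],"roll": 0},
])

```text
time: 19.95
tool_pos: [0.5259, 0.2186, 0.0414]
tool_rot: [3.142, 0.0, 2.742]
contact_force: [0.1, 2.2, 1.4]
opening: 0.0007
grip_force: 1.3
```

Emit:
step_arm([
  {"translation": [0,-1,0],"roll": 0},
  {"translation": [0,0,0],"roll": 0},
])

```text
time: 20.12
tool_pos: [0.5254, 0.2174, 0.0414]
tool_rot: [-3.141, 0.0, 2.742]
contact_force: [-0.2, 1.5, 2.2]
opening: 0.0008
grip_force: 1.1
```

Emit:
step_arm([
  {"translation": [0,-1,0],"roll": 0},
  {"translation": [0,0,0],"roll": 0},
])

```text
time: 20.28
tool_pos: [0.5249, 0.2163, 0.0412]
tool_rot: [-3.141, -0.0, 2.742]
contact_force: [0.8, 0.1, 0.7]
opening: 0.0008
grip_force: 0.4
```

Emit:
step_arm([
  {"translation": [0,-1,0],"roll": 0},
  {"translation": [0,0,0],"roll": 0},
])

```text
time: 20.45
tool_pos: [0.5243, 0.2154, 0.041]
tool_rot: [-3.141, -0.001, 2.742]
contact_force: [-0.3, -0.3, -0.7]
opening: 0.0003
grip_force: 0.0
```

```bash
python3 -c "from h import *;mach()"
```

```text
t 20.45 machine xyz mm [-46.4  47.2  41. ] rot [-3.141e+00 -1.000e-03  2.742e+00]
F mach [-0.16 -0.37 -0.69] open 0.0003
```

Third click felt (force fell to zero at y = 47.2). I'll back off and go to the key.

Emit:
step_arm([
  {"translation": [0,6,0],"roll": 0},
  {"translation": [0,10,0],"roll": 0},
  {"translation": [0,0,-30],"roll": 0},
  {"translation": [0,0,-35],"roll": 0},
  {"translation": [0,0,0],"roll": 0},
  {"translation": [0,-30,0],"roll": 0},
  {"translation": [0,-35,0],"roll": 0},
  {"translation": [0,-35,0],"roll": 0},
  {"translation": [0,-35,0],"roll": 0},
  {"translation": [0,-34,0],"roll": 0},
  {"translation": [0,0,0],"roll": 0},
  {"translation": [0,0,0],"roll": 0},
])

```text
time: 21.45
tool_pos: [0.4654, 0.0742, 0.1066]
tool_rot: [3.141, 0.001, 2.739]
contact_force: [0.8, 0.4, 0.5]
opening: 0.0007
grip_force: 0.0
```

Run:
```python
from h import *
mach();read_camera('side')
for n in ('lever_top','feed_key_top'):print([(np.round(d['at'],4),round(d['confidence'],2)) for d in search_frame('side',n)[:2]])
```

```text
t 21.45 machine xyz mm [ -45.7 -105.8  106.6] rot [3.141e+00 1.000e-03 2.739e+00]
F mach [0.63 0.68 0.5 ] open 0.0007
[(array([0.5065, 0.1927, 0.0748]), 0.56)]
[(array([0.4582, 0.0819, 0.0655]), 0.57)]
```

Emit:
step_arm([
  {"translation": [1,0,25],"roll": 0},
  {"translation": [0,0,20],"roll": 0},
  {"translation": [0,0,5],"roll": 0},
  {"translation": [0,0,2],"roll": 0},
  {"translation": [0,0,2],"roll": 0},
  {"translation": [0,0,2],"roll": 0},
  {"translation": [0,0,0],"roll": 0},
  {"translation": [0,0,0],"roll": 0},
])

```text
time: 22.27
tool_pos: [0.4647, 0.0754, 0.0509]
tool_rot: [3.141, 0.001, 2.742]
contact_force: [0.2, 0.2, -0.1]
opening: 0.0005
grip_force: 0.0
```

Emit:
step_arm([
  {"translation": [0,0,1],"roll": 0},
  {"translation": [0,0,1],"roll": 0},
  {"translation": [0,0,0],"roll": 0},
])

```text
time: 22.52
tool_pos: [0.4642, 0.0753, 0.0484]
tool_rot: [3.142, 0.0, 2.742]
contact_force: [0.3, -0.2, -0.8]
opening: 0.0009
grip_force: 0.0
```

Emit:
step_arm([
  {"translation": [0,0,1],"roll": 0},
  {"translation": [0,0,1],"roll": 0},
  {"translation": [0,0,0],"roll": 0},
])

```text
time: 22.77
tool_pos: [0.4641, 0.0753, 0.0461]
tool_rot: [-3.141, -0.0, 2.742]
contact_force: [0.5, -0.4, 0.5]
opening: 0.0005
grip_force: 0.0
```

Emit:
step_arm([
  {"translation": [0,0,1],"roll": 0},
  {"translation": [0,0,1],"roll": 0},
  {"translation": [0,0,0],"roll": 0},
])

```text
time: 23.02
tool_pos: [0.4641, 0.0753, 0.0441]
tool_rot: [-3.141, -0.0, 2.742]
contact_force: [-0.5, -0.3, -1.0]
opening: 0.0006
grip_force: 0.0
```

Emit:
step_arm([
  {"translation": [0,0,1],"roll": 0},
  {"translation": [0,0,1],"roll": 0},
  {"translation": [0,0,0],"roll": 0},
])

```text
time: 23.27
tool_pos: [0.4643, 0.0753, 0.0423]
tool_rot: [-3.142, 0.0, 2.742]
contact_force: [-0.2, 0.7, 2.5]
opening: 0.0005
grip_force: 1.0
```

Emit:
step_arm([
  {"translation": [0,0,1],"roll": 0},
  {"translation": [0,0,1],"roll": 0},
  {"translation": [0,0,0],"roll": 0},
])

```text
time: 23.52
tool_pos: [0.4642, 0.0753, 0.0402]
tool_rot: [-3.142, 0.0, 2.742]
contact_force: [-0.1, -1.1, 2.8]
opening: -0.0
grip_force: 1.6
```

Emit:
step_arm([
  {"translation": [0,0,1],"roll": 0},
  {"translation": [0,0,1],"roll": 0},
  {"translation": [0,0,0],"roll": 0},
])

```text
time: 23.77
tool_pos: [0.4642, 0.0753, 0.0383]
tool_rot: [-3.142, 0.0, 2.742]
contact_force: [-0.8, -0.3, 4.9]
opening: 0.0005
grip_force: 2.2
```

Emit:
step_arm([
  {"translation": [0,0,1],"roll": 0},
  {"translation": [0,0,0],"roll": 0},
])

```text
time: 23.93
tool_pos: [0.4642, 0.0753, 0.0374]
tool_rot: [3.142, 0.0, 2.742]
contact_force: [-1.8, -0.5, 6.1]
opening: 0.0001
grip_force: 2.8
```

Emit:
step_arm([
  {"translation": [0,0,1],"roll": 0},
  {"translation": [0,0,0],"roll": 0},
])

```text
time: 24.1
tool_pos: [0.4643, 0.0753, 0.0372]
tool_rot: [3.141, 0.001, 2.742]
contact_force: [-2.9, 0.3, 13.8]
opening: 0.0003
grip_force: 7.3
```

The key has bottomed: the force jumped to 14 N with z standing at 37 mm. I'll release it and lift clear.

Emit:
step_arm([
  {"translation": [0,0,0],"roll": 0},
  {"translation": [0,0,-3],"roll": 0},
  {"translation": [0,0,-5],"roll": 0},
  {"translation": [0,0,-20],"roll": 0},
  {"translation": [0,0,-35],"roll": 0},
  {"translation": [0,0,-35],"roll": 0},
  {"translation": [0,0,-35],"roll": 0},
  {"translation": [0,-40,0],"roll": 0},
  {"translation": [0,-40,0],"roll": 0},
  {"translation": [0,-40,0],"roll": 0},
  {"translation": [0,-40,0],"roll": 0},
  {"translation": [0,0,0],"roll": 0},
  {"translation": [0,0,0],"roll": 0},
])

```text
time: 25.18
tool_pos: [0.4012, -0.0738, 0.1693]
tool_rot: [3.142, -0.0, 2.737]
contact_force: [0.2, 0.5, 0.3]
opening: 0.0008
grip_force: 0.0
```

Run:
```python
from h import *
mach()
im=read_camera('side')[:,:,::-1].copy();o=cv2.imread('pics/side0.png')
f=lambda a:cv2.resize(a[200:325,200:350],(400,333),interpolation=cv2.INTER_CUBIC)
cv2.imwrite('pics/m6.png',np.hstack([f(o),f(im)]))
for n in ('lever_top','feed_key_top','clear_tape_roll','white_carton'):print(n,[(np.round(d['at'],4),round(d['confidence'],2)) for d in search_frame('side',n)[:1]])
```

```text
t 25.18 machine xyz mm [ -47.3 -267.   169.3] rot [ 3.142 -0.     2.737]
F mach [-0.05  0.55  0.26] open 0.0008
lever_top [(array([0.5064, 0.1938, 0.0725]), 0.46)]
feed_key_top [(array([0.4612, 0.0829, 0.0627]), 0.49)]
clear_tape_roll [(array([0.4365, 0.403 , 0.0268]), 0.79)]
white_carton [(array([0.5701, 0.4199, 0.0389]), 0.75)]
```

View pics/m6.png

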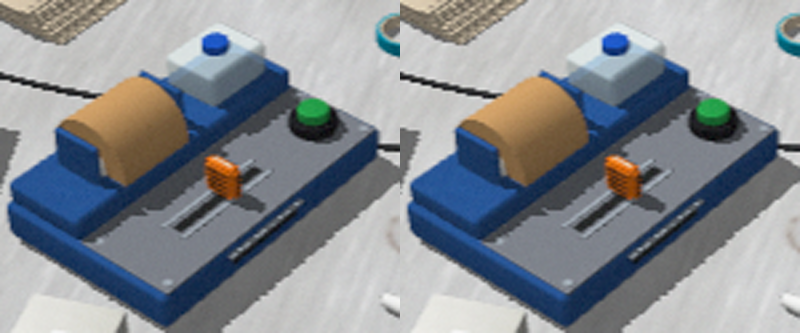

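The lever is at the third notch (622,178) in the right-hand half, the same place as at the start. The key is up and nothing else has moved.

```bash
python3 -c "from cell import *;print(hand_in())"
```

```text
the job is handed in; nothing more can be done
None
```

The job is handed in: I pushed the lever home to its stop, then right three clicks to the third notch, and pressed the feed key fully down and let it come up. A first push attempt passed over the knob without moving it.

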